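Set out the chocolate domes by size

TASK

Set out the four chocolate domes for display: one upright in the middle of each round paper mat, in order of size, with the smallest on the mat next to the standing card and each one larger than the last towards the other end of the row, by the dish of nuts. Leave the glass jar where it is.

Things in the scene. Friction and masses are not known exactly. Their poses are not given: they have to be found in the camera images.
- small: smallest of four loose hard dark-chocolate domes with cream drizzle: round, 31 mm across, 36 mm high, upright side to 25 mm, domed above; 27 g +-30 %. Stands on a fixed aluminium sheet (150 x 380 x 10 mm, papered) in a staggered row of four, some 85 mm apart, in any order. Origin: centre of underside, z up; yaw means nothing
- medium: second smallest of four loose hard dark-chocolate domes with cream drizzle: round, 40 mm across, 44 mm high, upright side to 31 mm, domed above; 55 g +-30 %. Stands on a fixed aluminium sheet (150 x 380 x 10 mm, papered) in a staggered row of four, some 85 mm apart, in any order. Origin: centre of underside, z up; yaw means nothing
- large: second largest of four loose hard dark-chocolate domes with cream drizzle: round, 49 mm across, 52 mm high, upright side to 36 mm, domed above; 98 g +-30 %. Stands on a fixed aluminium sheet (150 x 380 x 10 mm, papered) in a staggered row of four, some 85 mm apart, in any order. Origin: centre of underside, z up; yaw means nothing
- largest: largest of four loose hard dark-chocolate domes with cream drizzle: round, 58 mm across, 60 mm high, upright side to 42 mm, domed above; 155 g +-30 %. Stands on a fixed aluminium sheet (150 x 380 x 10 mm, papered) in a staggered row of four, some 85 mm apart, in any order. Origin: centre of underside, z up; yaw means nothing
- mat_a: no. 1 in a straight row of four alike fixed round paper mats, 66 mm across, 3 mm thick, 85 mm apart, on a fixed dark-wood plinth (100 x 490 x 12 mm) nearer or farther than the aluminium sheet, slightly turned. Origin: centre of the mat's underside (top 3 mm above); y axis along the row from mat_a to mat_d, x across the plinth
- mat_b: no. 2 in a straight row of four alike fixed round paper mats, 66 mm across, 3 mm thick, 85 mm apart, on a fixed dark-wood plinth (100 x 490 x 12 mm) nearer or farther than the aluminium sheet, slightly turned. Origin: centre of the mat's underside (top 3 mm above); y axis along the row from mat_a to mat_d, x across the plinth
- mat_c: no. 3 in a straight row of four alike fixed round paper mats, 66 mm across, 3 mm thick, 85 mm apart, on a fixed dark-wood plinth (100 x 490 x 12 mm) nearer or farther than the aluminium sheet, slightly turned. Origin: centre of the mat's underside (top 3 mm above); y axis along the row from mat_a to mat_d, x across the plinth
- mat_d: no. 4 in a straight row of four alike fixed round paper mats, 66 mm across, 3 mm thick, 85 mm apart, on a fixed dark-wood plinth (100 x 490 x 12 mm) nearer or farther than the aluminium sheet, slightly turned. Origin: centre of the mat's underside (top 3 mm above); y axis along the row from mat_a to mat_d, x across the plinth
- card: blank white card, 40 mm wide, 44 mm high with its fixed wooden foot (30 x 44 mm), on the plinth in line with the mats, 85 mm beyond the end mat: beside mat_a or beside mat_d; a fixed white dish of nuts (42 mm wide, 26 mm high) stands likewise at the other end. Origin: centre of the foot's underside
- jar: loose closed amber glass jar with a wooden cap, 72 mm in diameter, 100 mm high, standing upright on the counter on the robot's left of the work; to be left alone. Origin: centre of its underside

How it is judged (in metres and radians):
At the end, for the whole second after the job is handed in: The four domes stand upright (within 0.15 rad) and still on the four mats, each centred within 12 mm of its mat's centre and resting on it, in order of size from the smallest at the card to the largest at the other end; all are released (((horizontal distance between card and mat_a below 0.12 m and horizontal distance between small and mat_a below 0.012 m and z of small in the frame of mat_a between 0 and 0.006 m and horizontal distance between medium and mat_b below 0.012 m and z of medium in the frame of mat_b between 0 and 0.006 m and horizontal distance between large and mat_c below 0.012 m and z of large in the frame of mat_c between 0 and 0.006 m and horizontal distance between largest and mat_d below 0.012 m and z of largest in the frame of mat_d between 0 and 0.006 m) or (horizontal distance between card and mat_d below 0.12 m and horizontal distance between small and mat_d below 0.012 m and z of small in the frame of mat_d between 0 and 0.006 m and horizontal distance between medium and mat_c below 0.012 m and z of medium in the frame of mat_c between 0 and 0.006 m and horizontal distance between large and mat_b below 0.012 m and z of large in the frame of mat_b between 0 and 0.006 m and horizontal distance between largest and mat_a below 0.012 m and z of largest in the frame of mat_a between 0 and 0.006 m)) and angle between each of small, medium, large, largest's own z axis and vertical below 0.15 rad and linear speed of each of small, medium, large, largest below 0.02 m/s and angular speed of each of small, medium, large, largest below 0.3 rad/s); the robot touches nothing.
It fails at once if the glass jar is shifted by more than 25 mm or tipped (distance of jar from where it was at the start of the episode above 0.025 m or angle between jar's own z axis and vertical above 0.3 rad).
It also fails if it takes over 102 s, if anything falls off the work surface, if the arm or the gripper's body presses on something with over 40 N, if the wrist force passes 120 N, or if a joint passes its speed limit or range.

ROBOT

A 6-joint arm with a two-finger parallel gripper is mounted at the origin on the work surface. World frame = base frame: x ahead of the robot, y to its left, z up, the work surface at z = 0. Lengths are in m, angles in degrees, forces in N, time in s.
With the tool pointing down it reaches from about 0.375 to 0.9 m from the base axis. Payload 3.1 kg.
Tool frame: the origin (TCP) lies on the centre line of the jaws, within the pads' length; the fingertips stand 25 mm ahead of it and the grasp point (between the pads) lies 6 mm ahead of it; z points along the fingers, y is the line along which they close (so a half turn about z gives the same grasp; the last joint's range is limited). The gripper opens to 87 mm and grips with 3 to 60 N. Pads are 19 mm wide; open, the fingers measure 117 mm over their backs; the gripper's body (75 mm by 190 mm) begins 51 mm behind the grasp point.
Start: joints at [-10.227, 30.224, 82.088, -0, 67.689, -10.227], TCP at [0.625, 0, 0.248] pointing down, gripper open.
Joint ranges: [-176.69, 176.69], [-43.24, 126.21], [12.49, 139.97], [-82, 262], [0, 151.66], [-163.58, 163.58]. Speed limits (degrees/s): [159.86, 159.86, 180, 180, 180, 180].

INTERFACE

Orientations are given as a 3x3 rotation matrix whose columns are the frame's x, y, z axes.
In Python, from rig import bot, cams, models gives the robot as it stands. The module is installed in compiled form; this text tells all that it offers.
- The arm moves only by the shell command python3 -m handwheel 'ROWS' [OPENING]. ROWS is JSON, a list of rows, each a list of 6 numbers: the shift along the world's x, y, z each as a share of 1 m, from -1 to 1, then the turn, a rotation vector about the world's x, y, z each as a share of 2 rad, from -1 to 1. In form: [[dx, dy, dz, wx, wy, wz], ...]. A call has exactly 8 rows; each row is the pose to reach, as a shift and turn from the pose commanded when the call began; what a row does not reach only later rows make up. A row lasts 1/12 s, in which the tool goes at most 41.7 mm and 7.16 degrees, less where a joint would pass 70% of its speed; a pose out of reach is approached as far as the arm can. A call with a number of a shift or a turn outside -1 to 1 is refused whole. A call with a gripper value outside its range is refused whole. OPENING is the opening, from -1 (shut) to 1 (fully open), so that 0 is half open, set as the call begins (- or left out, the last holds). The fingers move at their own pace and stop on an object; the grip force is fixed at half the most. Time passes only in rows, so rows that repeat a pose let the fingers close, or fill a call up. It gives the time, the measured TCP pose, the force, the opening and the grip force at its end, in the units of the state.
- bot.read_state(): the state, without advancing time (a new reading comes with each control period).
- cams.capture(name): name is "scene" or "side" or "wrist"; returns (picture, depth): 480x640x3 uint8, blue, green, red; 480x640 float32, m along the optical axis (not along the pixel's ray), 0 where there is no reading.
- cams.calibration(name): a dict with "mtx" (3x3 intrinsics, pixels), "R" (3x3) and "t" (3): a world point X has camera coordinates R X + t; the wrist camera has in their place "tool_from_camera" (4x4, takes a point from camera to tool coordinates, whose origin is the TCP and whose axes are the flange's). Camera axes: x right, y down, z forward; pixel columns grow to the right and rows downward; lengths in m; the calibration is good to about 2 mm. A picture is of the moment at which its call begins: read the wrist's pose just before it. calibration takes no time and is no camera call.
- bot.hand_in(): hands the job in; it is judged then, once.
Trained networks look in the newest picture that a camera, given by its name, has taken for a name from the list of things; names that differ only in an ending like _2 or _b are one class to them, and where a whole thing is asked for, a point or a joint stands for the part that bears it (a point fixed in the world has none). Each returns a list of dicts, best first, with "conf" (0 to 1); they miss things now and then, are a little off and sometimes report something else, mostly with a low value. They report only what shows in the picture. A call takes as long as a camera call.
- models.spot_in(query, camera): "position" ([column, row] in pixels, amid what is visible of it).
- models.tip_of(query, camera): "position" ([column, row] in pixels: a listed point, or the origin of a listed thing).
The state is a dict: "time_s": time; "joint_positions": joint angles; "qvel": joint speeds; "tau": joint torques, N m; "position": TCP position; "tcp_rot": TCP orientation; "force": force on the tool from outside, world axes, zero at the start; "moment": the same for the moment, N m; "opening": opening from 0.0 (shut) to 1.0 (fully open); "grasp_force": force on a finger pad.
Only numpy, scipy, OpenCV 4.12 (cv2) and the standard library are available. Lean on these libraries where they do the work, as an engineer would, in place of code of your own. Each camera call takes 0.05 s, during which the arm holds its last target. There are 200 camera calls.

## Working session

There is one attempt and no reset: what is moved stays moved. The work goes in short steps, Python scripts to look and compute and a shell command to move; the robot and the scene stay as the last step left them, time stands still between calls to the robot, and variables do not carry over. Pictures are saved under pics/ and viewed, at most 14 in all, crops included, and the job is handed in when it is done.

```bash
mkdir -p pics; cat > h.py <<'E'
import numpy as np, cv2
from rig import bot, cams, models
def world(name,depth=None,cal=None):
    pass
def cloud(name):
    st=bot.read_state()
    img,d=cams.capture(name); c=cams.calibration(name); K=np.array(c["mtx"])
    v,u=np.mgrid[0:480,0:640]
    P=np.stack([(u-K[0,2])/K[0,0]*d,(v-K[1,2])/K[1,1]*d,d],-1)
    if name=="wrist":
        T=np.array(c["tool_from_camera"]); R=np.array(st["tcp_rot"]); p=np.array(st["position"])
        W=(P@T[:3,:3].T+T[:3,3])@R.T+p
    else:
        W=(P-np.array(c["t"]))@np.array(c["R"])
    W[d==0]=np.nan
    return img,d,W
E
python3 - <<'E'
from h import *
for n in ["scene","side"]:
    img,d,W=cloud(n); cv2.imwrite(f"pics/{n}0.png",img); np.save(f"{n}W.npy",W)
    for q in ["small","medium","large","largest","mat_a","mat_b","card","jar"]:
        for r in models.spot_in(q,n)[:4]:
            u,v=map(int,np.round(r["position"])); print(n,q,round(r["conf"],2),(u,v),np.round(W[min(v,479),min(u,639)],3))
print(bot.read_state())
E
```

```text
scene small 0.7 (265, 318) [ 0.654 -0.05   0.039]
scene small 0.4 (136, 259) [ 0.441 -0.216  0.027]
scene medium 0.66 (215, 354) [ 0.69  -0.139  0.053]
scene large 0.92 (316, 316) [0.693 0.022 0.057]
scene large 0.26 (234, 240) [ 0.458 -0.043  0.015]
scene largest 0.73 (359, 279) [0.662 0.11  0.066]
scene largest 0.58 (215, 356) [ 0.692 -0.14   0.05 ]
scene mat_a 0.97 (234, 241) [ 0.463 -0.044  0.018]
scene mat_a 0.89 (322, 227) [0.495 0.119 0.017]
scene mat_a 0.85 (188, 256) [ 0.462 -0.13   0.016]
scene mat_a 0.77 (270, 236) [0.475 0.022 0.015]
scene mat_b 0.97 (234, 241) [ 0.463 -0.044  0.018]
scene mat_b 0.89 (322, 227) [0.495 0.119 0.017]
scene mat_b 0.85 (188, 256) [ 0.462 -0.13   0.016]
scene mat_b 0.77 (270, 236) [0.475 0.022 0.015]
scene card 0.59 (140, 258) [ 0.442 -0.209  0.028]
scene jar 0.89 (455, 186) [0.549 0.366 0.076]
side small 0.64 (375, 267) [ 0.647 -0.064  0.036]
side medium 0.87 (394, 298) [ 0.667 -0.153  0.045]
side large 0.69 (385, 236) [0.675 0.005 0.051]
side largest 0.85 (360, 204) [0.636 0.093 0.064]
side mat_a 0.93 (270, 308) [ 0.45  -0.133  0.014]
side ma
[... 487 characters left out ...]
3,
        6.76869014e+01, -1.02273620e+01]), 'qvel': array([-0.10352435, -0.02647044,  0.0173947 , -0.07871405,  0.03112043,
       -0.04478293]), 'tau': array([-3.36384273e-04, -4.39998579e+01, -1.76987958e+01,  6.34319312e-02,
        5.03994548e-02, -1.44878942e-05]), 'position': array([6.25004348e-01, 6.59042572e-05, 2.47581835e-01]), 'tcp_rot': array([[-4.25998499e-05,  9.99999994e-01,  1.02199667e-04],
       [ 9.99999999e-01,  4.25995642e-05,  2.79810472e-06],
       [ 2.79375104e-06,  1.02199786e-04, -9.99999995e-01]]), 'force': array([-0.30106203, -0.37802169,  0.72544863]), 'moment': array([ 0.02567576, -0.01056613,  0.00778322]), 'grasp_force': 0.0, 'opening': 0.9979169985757453}
```

View pics/scene0.png

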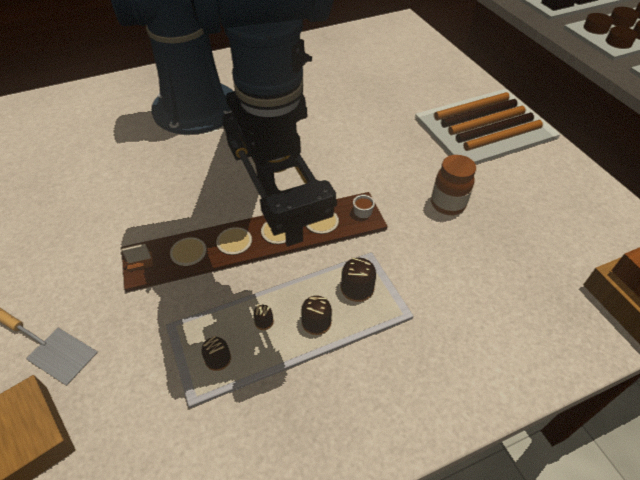

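View pics/side0.png

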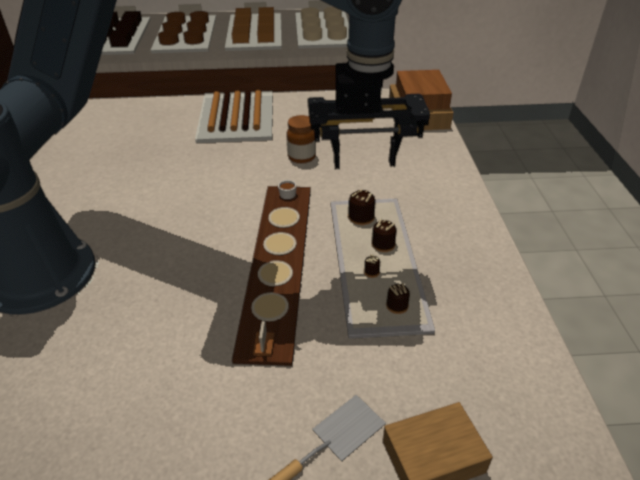

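The card is at the −y end, scene (137,257), and the nuts are at +y, (362,207). From −y to +y the domes are medium, small, large, largest. The jar is at (455,186). Next I'll refine the positions using the wrist view and fits.

```bash
cat >> h.py <<'E'
def domes(W):
    """cluster points clearly above the sheet; robust centre by fitting a circle to side rim + top centroid"""
    m=(np.nan_to_num(W[...,2],nan=-1)>0.022)&(W[...,0]>0.57)&(W[...,0]<0.77)&(np.abs(W[...,1])<0.22)&(W[...,2]<0.085)
    n,l,s,c=cv2.connectedComponentsWithStats(m.astype(np.uint8))
    for i in range(1,n):
        if s[i,4]<60: continue
        Q=W[l==i]; print("dome px",np.round(c[i]),s[i,4],"min",Q.min(0).round(4),"max",Q.max(0).round(4),"mid",((Q.min(0)+Q.max(0))/2).round(4))
def mats(img,W):
    hsv=cv2.cvtColor(img,cv2.COLOR_BGR2HSV)
    z=W[...,2]
    m=(np.nan_to_num(z,nan=-1)>0.004)&(z<0.03)&(W[...,0]>0.38)&(W[...,0]<0.56)&(np.abs(W[...,1])<0.27)
    b=img.astype(int).sum(-1); r=img[...,2].astype(int)-img[...,0]; g=img[...,1].astype(int)*1.0/np.maximum(img[...,2],1)
    m&=(g>0.72)&(b>120)
    m=cv2.morphologyEx(m.astype(np.uint8),cv2.MORPH_OPEN,np.ones((3,3)))
    n,l,s,c=cv2.connectedComponentsWithStats(m)
    for i in range(1,n):
        if s[i,4]<100: continue
        Q=W[l==i]; print("mat px",np.round(c[i]),s[i,4],"mean",Q.mean(0).round(4),"mid",((Q.min(0)+Q.max(0))/2).round(4),"ext",(Q.max(0)-Q.min(0)).round(3))
E
python3 - <<'E'
from h import *
for n in ["scene","side","wrist"]:
    img,d,W=cloud(n); print(n); domes(W); mats(img,W)
cv2.imwrite("pics/w0.png",img)
E
```

```text
scene
dome px [358. 278.] 1164 min [0.6169 0.0902 0.022 ] max [0.6718 0.1469 0.0732] mid [0.6444 0.1185 0.0476]
dome px [316. 313.] 904 min [0.654  0.0036 0.022 ] max [0.7011 0.0514 0.0655] mid [0.6776 0.0275 0.0438]
dome px [262. 315.] 347 min [ 0.6304 -0.0659  0.0221] max [ 0.6579 -0.0355  0.0493] mid [ 0.6442 -0.0507  0.0357]
dome px [215. 352.] 678 min [ 0.658 -0.158  0.022] max [ 0.6963 -0.1188  0.0574] mid [ 0.6772 -0.1384  0.0397]
mat px [362. 214.] 103 mean [0.4987 0.2015 0.0198] mid [0.4919 0.2066 0.0198] ext [0.029 0.033 0.019]
mat px [324. 225.] 397 mean [0.491  0.1256 0.0153] mid [0.4891 0.1264 0.0139] ext [0.041 0.069 0.01 ]
mat px [272. 235.] 288 mean [0.4751 0.0248 0.0155] mid [0.4695 0.0276 0.0151] ext [0.063 0.041 0.007]
mat px [234. 240.] 812 mean [ 0.4587 -0.0437  0.0153] mid [ 0.4557 -0.0434  0.0141] ext [0.07  0.068 0.01 ]
mat px [188. 251.] 864 mean [ 0.4492 -0.1282  0.0153] mid [ 0.4452 -0.1278  0.0145] ext [0.072 0.066 0.01 ]
mat px [139. 259.] 101 mean [ 0.4403 -0.2122  0.024 ] mid [ 0.4399 -0.2115  0.0238] ext [0.011 0.042 0.012]
side
dome px [361. 205.] 724
[... 1009 characters left out ...]
[0.6998 0.0548 0.0664] mid [0.6761 0.0307 0.0442]
dome px [341. 271.] 920 min [ 0.6273 -0.0618  0.0221] max [ 0.6576 -0.0325  0.0489] mid [ 0.6424 -0.0472  0.0355]
dome px [375. 365.] 742 min [ 0.6571 -0.1535  0.0413] max [ 0.6951 -0.1249  0.0567] mid [ 0.6761 -0.1392  0.049 ]
mat px [154.  75.] 5014 mean [0.4772 0.1277 0.0161] mid [0.4757 0.1273 0.0152] ext [0.069 0.068 0.008]
mat px [154. 172.] 4213 mean [0.4678 0.0434 0.016 ] mid [0.4666 0.0421 0.0149] ext [0.069 0.068 0.008]
mat px [155. 259.] 3552 mean [ 0.4586 -0.041   0.0159] mid [ 0.4573 -0.0427  0.0149] ext [0.068 0.069 0.009]
mat px [150. 313.] 418 mean [ 0.447  -0.0994  0.0155] mid [ 0.4449 -0.0995  0.0151] ext [0.046 0.014 0.007]
```

View pics/w0.png

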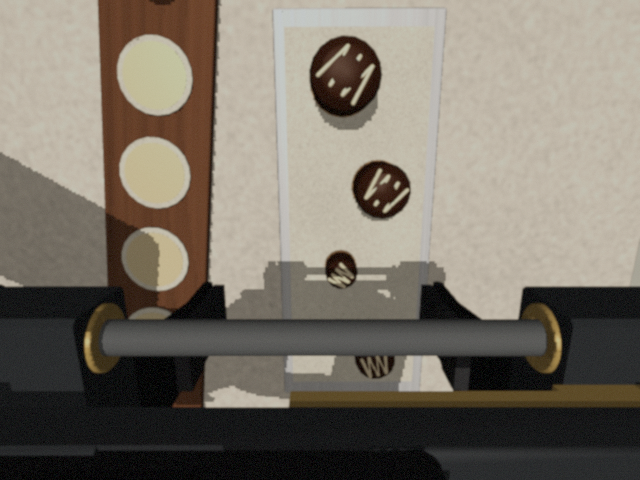

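All three views agree within about 3 mm. I'll pick the small dome first: (0.6425, −0.050), TCP z ≈ 0.038.

```bash
python3 -m handwheel '[[0.0087,-0.025,-0.03,0,0,0],[0.0175,-0.05,-0.06,0,0,0],[0.0175,-0.05,-0.09,0,0,0],[0.0175,-0.05,-0.1,0,0,0],[0.0175,-0.05,-0.12,0,0,0],[0.0175,-0.05,-0.14,0,0,0],[0.0175,-0.05,-0.15,0,0,0],[0.0175,-0.05,-0.15,0,0,0]]' 1
python3 -m handwheel '[[0,0,-0.015,0,0,0],[0,0,-0.03,0,0,0],[0,0,-0.045,0,0,0],[0,0,-0.055,0,0,0],[0,0,-0.06,0,0,0],[0,0,-0.06,0,0,0],[0,0,-0.06,0,0,0],[0,0,-0.06,0,0,0]]'
python3 -m handwheel '[[0,0,0,0,0,0],[0,0,0,0,0,0],[0,0,0,0,0,0],[0,0,0,0,0,0],[0,0,0,0,0,0],[0,0,0,0,0,0],[0,0,0,0,0,0],[0,0,0,0,0,0]]' -1
```

```text
time_s: 1.72
position: [0.6408, -0.049, 0.0956]
tcp_rot: [[-0.001, 1.0, -0.005], [1.0, 0.001, 0.001], [0.001, -0.005, -1.0]]
force: [-0.5, -0.4, -0.1]
opening: 0.997
grasp_force: 0.0
time_s: 2.38
position: [0.6433, -0.0501, 0.0386]
tcp_rot: [[-0.0, 1.0, 0.002], [1.0, 0.0, -0.0], [-0.0, 0.002, -1.0]]
force: [0.7, -0.0, 0.7]
opening: 1.003
grasp_force: 0.0
time_s: 3.05
position: [0.6424, -0.05, 0.0375]
tcp_rot: [[0.0, 1.0, -0.0], [1.0, -0.0, 0.0], [0.0, -0.0, -1.0]]
force: [-0.9, -0.1, 0.2]
opening: 0.478
grasp_force: 0.0
```

```bash
python3 -m handwheel '[[0,0,0,0,0,0],[0,0,0,0,0,0],[0,0,0,0,0,0],[0,0,0,0,0,0],[0,0,0,0,0,0],[0,0,0,0,0,0],[0,0,0,0,0,0],[0,0,0,0,0,0]]' -1
python3 -m handwheel '[[0,0,0.01,0,0,0],[0,0,0.03,0,0,0],[0,0,0.05,0,0,0],[0,0,0.07,0,0,0],[0,0,0.08,0,0,0],[0,0,0.08,0,0,0],[0,0,0.08,0,0,0],[0,0,0.08,0,0,0]]'
```

```text
time_s: 3.72
position: [0.6424, -0.05, 0.0375]
tcp_rot: [[0.0, 1.0, -0.0], [1.0, -0.0, 0.0], [0.0, -0.0, -1.0]]
force: [-0.4, 0.1, -0.8]
opening: 0.348
grasp_force: 30.0
time_s: 4.38
position: [0.6417, -0.0497, 0.1167]
tcp_rot: [[-0.0, 1.0, -0.002], [1.0, 0.0, 0.0], [0.0, -0.002, -1.0]]
force: [-0.8, 0.5, -0.2]
opening: 0.341
grasp_force: 30.0
```

```bash
python3 -m handwheel '[[-0.02,-0.008,0,0,0,0],[-0.05,-0.02,0,0,0,0],[-0.085,-0.034,0,0,0,0],[-0.12,-0.048,0,0,0,0],[-0.155,-0.062,0,0,0,0],[-0.18,-0.072,0,0,0,0],[-0.193,-0.0775,0,0,0,0],[-0.193,-0.0775,0,0,0,0]]'
python3 -m handwheel '[[0,0,-0.015,0,0,0],[0,0,-0.03,0,0,0],[0,0,-0.045,0,0,0],[0,0,-0.057,0,0,0],[0,0,-0.065,0,0,0],[0,0,-0.07,0,0,0],[0,0,-0.073,0,0,0],[0,0,-0.073,0,0,0]]'
python3 -m handwheel '[[0,0,0,0,0,0],[0,0,0,0,0,0],[0,0,-0.001,0,0,0],[0,0,-0.001,0,0,0],[0,0,-0.001,0,0,0],[0,0,-0.001,0,0,0],[0,0,-0.001,0,0,0],[0,0,-0.001,0,0,0]]'
python3 - <<'E'
from h import *
img,d,W=cloud("side"); cv2.imwrite("pics/s1.png",cv2.resize(img[180:380,180:460],None,fx=2.8,fy=2.8,interpolation=cv2.INTER_CUBIC))
E
```

```text
time_s: 5.05
position: [0.4451, -0.1271, 0.1164]
tcp_rot: [[0.003, 1.0, -0.006], [1.0, -0.003, 0.003], [0.003, -0.006, -1.0]]
force: [0.6, -0.0, -0.8]
opening: 0.343
grasp_force: 30.0
time_s: 5.72
position: [0.4496, -0.1273, 0.044]
tcp_rot: [[-0.0, 1.0, -0.001], [1.0, 0.0, 0.0], [0.0, -0.001, -1.0]]
force: [-0.9, 0.5, -0.9]
opening: 0.349
grasp_force: 30.0
time_s: 6.38
position: [0.4495, -0.1275, 0.0436]
tcp_rot: [[0.0, 1.0, 0.0], [1.0, -0.0, -0.0], [-0.0, 0.0, -1.0]]
force: [-0.2, -0.6, 1.4]
opening: 0.342
grasp_force: 30.0
```

View pics/s1.png

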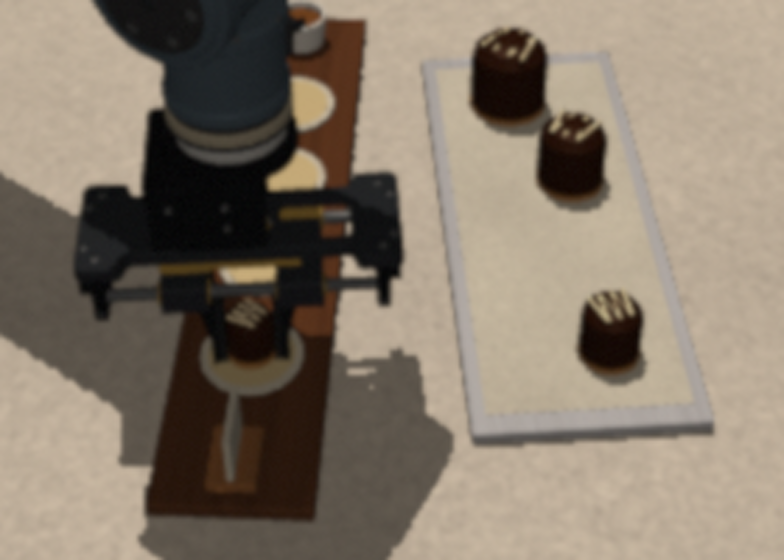

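The side view shows the small dome between the fingers, centred on the mat beside the card (crop 250,345). I'll release it and fetch the medium one.

```bash
python3 -m handwheel '[[0,0,0,0,0,0],[0,0,0,0,0,0],[0,0,0,0,0,0],[0,0,0,0,0,0],[0,0,0,0,0,0],[0,0,0,0,0,0],[0,0,0,0,0,0],[0,0,0,0,0,0]]' 1
python3 -m handwheel '[[0,0,0.01,0,0,0],[0,0,0.03,0,0,0],[0,0,0.055,0,0,0],[0,0,0.075,0,0,0],[0,0,0.08,0,0,0],[0.02,0,0.08,0,0,0],[0.05,0,0.08,0,0,0],[0.08,0,0.08,0,0,0]]'
python3 -m handwheel '[[0.035,-0.003,0,0,0,0],[0.07,-0.006,0,0,0,0],[0.105,-0.009,0,0,0,0],[0.13,-0.012,0,0,0,0],[0.147,-0.012,0,0,0,0],[0.147,-0.012,0,0,0,0],[0.147,-0.012,0,0,0,0],[0.147,-0.012,0,0,0,0]]'
python3 - <<'E'
from h import *
img,d,W=cloud("wrist"); print("wrist"); domes(W)
img,d,W=cloud("side"); mats(img,W)
m=(np.nan_to_num(W[...,2],nan=-1)>0.025)&(W[...,0]>0.41)&(W[...,0]<0.5)&(abs(W[...,1]+.1275)<.03)&(W[...,2]<.07); Q=W[m]; print(Q.min(0),Q.max(0))
E
```

```text
time_s: 7.1
position: [0.4495, -0.1275, 0.0436]
tcp_rot: [[0.0, 1.0, 0.0], [1.0, -0.0, -0.0], [-0.0, 0.0, -1.0]]
force: [-0.1, 0.3, 0.8]
opening: 0.866
grasp_force: 0.0
time_s: 7.77
position: [0.5295, -0.1272, 0.1241]
tcp_rot: [[0.001, 1.0, -0.001], [1.0, -0.001, 0.0], [0.0, -0.001, -1.0]]
force: [0.5, -1.4, -0.4]
opening: 1.002
grasp_force: 0.0
time_s: 8.43
position: [0.6747, -0.1389, 0.1228]
tcp_rot: [[-0.0, 1.0, -0.003], [1.0, 0.0, 0.001], [0.001, -0.003, -1.0]]
force: [-0.4, 0.6, -0.3]
opening: 1.0
grasp_force: 0.0
wrist
dome px [326. 260.] 3825 min [ 0.657  -0.1547  0.0222] max [ 0.6958 -0.1161  0.0575] mid [ 0.6764 -0.1354  0.0398]
mat px [284. 217.] 554 mean [0.4775 0.1251 0.0142] mid [0.4775 0.1299 0.0134] ext [0.067 0.077 0.011]
mat px [279. 243.] 645 mean [0.4681 0.04   0.0145] mid [0.4682 0.0437 0.0137] ext [0.067 0.075 0.011]
mat px [275. 273.] 772 mean [ 0.4588 -0.0447  0.0144] mid [ 0.4581 -0.0419  0.0128] ext [0.067 0.076 0.011]
mat px [270. 309.] 590 mean [ 0.4501 -0.1358  0.0146] mid [ 0.449 -0.13   0.019] ext [0.067 0.066 0.019]
[ 0.43442675 -0.14560268  0.02513795] [ 0.46422321 -0.11591323  0.05304321]
```

The small dome is placed within about 2 mm. Now the medium one.

```bash
python3 -m handwheel '[[0,0,-0.02,0,0,0],[0,0,-0.04,0,0,0],[0,0,-0.06,0,0,0],[0,0,-0.073,0,0,0],[0,0,-0.0826,0,0,0],[0,0,-0.0826,0,0,0],[0,0,-0.0826,0,0,0],[0,0,-0.0826,0,0,0]]'
python3 -m handwheel '[[0,0,0,0,0,0],[0,0,0,0,0,0],[0,0,0,0,0,0],[0,0,0,0,0,0],[0,0,0,0,0,0],[0,0,0,0,0,0],[0,0,0,0,0,0],[0,0,0,0,0,0]]' -1
python3 -m handwheel '[[0,0,0,0,0,0],[0,0,0,0,0,0],[0,0,0,0,0,0],[0,0,0,0,0,0],[0,0,0.01,0,0,0],[0,0,0.03,0,0,0],[0,0,0.06,0,0,0],[0,0,0.08,0,0,0]]'
```

```text
time_s: 9.2
position: [0.6772, -0.1398, 0.042]
tcp_rot: [[0.0, 1.0, 0.002], [1.0, -0.0, -0.001], [-0.001, 0.002, -1.0]]
force: [-0.7, 0.5, 0.1]
opening: 1.0
grasp_force: 0.0
time_s: 9.87
position: [0.6765, -0.1394, 0.0409]
tcp_rot: [[-0.0, 1.0, -0.0], [1.0, 0.0, 0.0], [0.0, -0.0, -1.0]]
force: [-0.2, 0.0, 0.1]
opening: 0.48
grasp_force: 0.0
time_s: 10.53
position: [0.677, -0.1396, 0.1233]
tcp_rot: [[-0.0, 1.0, 0.001], [1.0, 0.0, -0.001], [-0.001, 0.001, -1.0]]
force: [0.4, -0.8, -0.2]
opening: 0.451
grasp_force: 30.0
```

```bash
python3 -m handwheel '[[-0.02,0.009,0,0,0,0],[-0.055,0.024,0,0,0,0],[-0.09,0.04,0,0,0,0],[-0.125,0.055,0,0,0,0],[-0.16,0.071,0,0,0,0],[-0.19,0.084,0,0,0,0],[-0.21,0.093,0,0,0,0],[-0.2175,0.096,0,0,0,0]]'
python3 -m handwheel '[[0,0,0,0,0,0],[0,0,-0.02,0,0,0],[0,0,-0.04,0,0,0],[0,0,-0.055,0,0,0],[0,0,-0.065,0,0,0],[0,0,-0.071,0,0,0],[0,0,-0.074,0,0,0],[0,0,-0.074,0,0,0]]'
python3 -m handwheel '[[0,0,0,0,0,0],[0,0,0,0,0,0],[0,0,0,0,0,0],[0,0,0,0,0,0],[0,0,0,0,0,0],[0,0,0,0,0,0],[0,0,0,0,0,0],[0,0,0,0,0,0]]'
python3 -m handwheel '[[0,0,0,0,0,0],[0,0,0,0,0,0],[0,0,0,0,0,0],[0,0,0,0,0,0],[0,0,0,0,0,0],[0,0,0,0,0,0],[0,0,0,0,0,0],[0,0,0,0,0,0]]' 1
```

```text
time_s: 11.2
position: [0.4544, -0.0414, 0.1214]
tcp_rot: [[-0.001, 1.0, -0.005], [1.0, 0.001, 0.002], [0.002, -0.005, -1.0]]
force: [0.5, 0.7, -0.2]
opening: 0.45
grasp_force: 30.0
time_s: 11.87
position: [0.4604, -0.0442, 0.0465]
tcp_rot: [[0.0, 1.0, 0.001], [1.0, -0.0, -0.0], [-0.0, 0.001, -1.0]]
force: [-0.9, -0.9, 0.2]
opening: 0.451
grasp_force: 30.0
time_s: 12.53
position: [0.459, -0.0434, 0.047]
tcp_rot: [[-0.0, 1.0, 0.0], [1.0, 0.0, -0.0], [-0.0, 0.0, -1.0]]
force: [-0.3, 0.3, 0.5]
opening: 0.45
grasp_force: 30.0
time_s: 13.2
position: [0.459, -0.0435, 0.0469]
tcp_rot: [[0.0, 1.0, -0.0], [1.0, -0.0, 0.0], [0.0, -0.0, -1.0]]
force: [-0.7, -0.2, 1.0]
opening: 0.958
grasp_force: 0.0
```

```bash
python3 -m handwheel '[[0,0,0.01,0,0,0],[0,0,0.03,0,0,0],[0,0,0.055,0,0,0],[0,0,0.075,0,0,0],[0,0,0.083,0,0,0],[0.02,0.006,0.083,0,0,0],[0.05,0.015,0.083,0,0,0],[0.0775,0.0205,0.083,0,0,0]]'
python3 -m handwheel '[[0.035,0.012,0,0,0,0],[0.07,0.025,0,0,0,0],[0.105,0.037,0,0,0,0],[0.13,0.048,0,0,0,0],[0.14,0.05,0,0,0,0],[0.14,0.05,0,0,0,0],[0.14,0.05,0,0,0,0],[0.14,0.05,0,0,0,0]]'
python3 -m handwheel '[[0,0,-0.02,0,0,0],[0,0,-0.04,0,0,0],[0,0,-0.06,0,0,0],[0,0,-0.075,0,0,0],[0,0,-0.083,0,0,0],[0,0,-0.086,0,0,0],[0,0,-0.086,0,0,0],[0,0,-0.086,0,0,0]]'
python3 -m handwheel '[[0,0,0,0,0,0],[0,0,0,0,0,0],[0,0,0,0,0,0],[0,0,0,0,0,0],[0,0,0,0,0,0],[0,0,0,0,0,0],[0,0,0,0,0,0],[0,0,0,0,0,0]]' -1
python3 -m handwheel '[[0,0,0,0,0,0],[0,0,0,0,0,0],[0,0,0,0,0,0],[0,0,0.01,0,0,0],[0,0,0.03,0,0,0],[0,0,0.06,0,0,0],[0,0,0.08,0,0,0],[0,0,0.08,0,0,0]]'
python3 - <<'E'
from h import *
img,d,W=cloud("scene"); cv2.imwrite("pics/sc2.png",img)
for n in ["scene","side"]:
  if n=="side": img,d,W=cloud(n)
  for x,y in [(.4495,-.1275),(.459,-.0435)]:
    m=(np.nan_to_num(W[...,2],nan=-1)>0.022)&(np.hypot(W[...,0]-x,W[...,1]-y)<.033)&(W[...,2]<.075); Q=W[m]; print(n,Q.min(0).round(4),Q.max(0).round(4),((Q.min(0)+Q.max(0))/2).round(4))
E
```

```text
time_s: 13.87
position: [0.5369, -0.0224, 0.1306]
tcp_rot: [[0.001, 1.0, 0.0], [1.0, -0.001, 0.0], [0.0, 0.0, -1.0]]
force: [1.1, -1.4, -0.1]
opening: 1.004
grasp_force: 0.0
time_s: 14.53
position: [0.6746, 0.0268, 0.1293]
tcp_rot: [[0.0, 1.0, -0.003], [1.0, -0.0, 0.0], [0.0, -0.003, -1.0]]
force: [-0.7, -0.1, -0.1]
opening: 0.998
grasp_force: 0.0
time_s: 15.2
position: [0.6767, 0.0268, 0.0448]
tcp_rot: [[0.0, 1.0, 0.001], [1.0, -0.0, -0.0], [-0.0, 0.001, -1.0]]
force: [0.3, 0.4, 0.8]
opening: 1.002
grasp_force: 0.0
time_s: 15.87
position: [0.6765, 0.027, 0.044]
tcp_rot: [[0.0, 1.0, 0.0], [1.0, -0.0, 0.0], [0.0, 0.0, -1.0]]
force: [0.2, 0.0, 0.7]
opening: 0.549
grasp_force: 30.0
time_s: 16.53
position: [0.6798, 0.0267, 0.1296]
tcp_rot: [[-0.0, 1.0, 0.01], [1.0, 0.0, -0.001], [-0.001, 0.01, -1.0]]
force: [-0.1, -0.6, -0.1]
opening: 0.554
grasp_force: 30.0
scene [ 0.4372 -0.1434  0.022 ] [ 0.4658 -0.1132  0.0546] [ 0.4515 -0.1283  0.0383]
scene [ 0.4421 -0.0627  0.022 ] [ 0.4795 -0.0229  0.0627] [ 0.4608 -0.0428  0.0424]
side [ 0.4342 -0.1455  0.0221] [ 0.4642 -0.1171  0.0545] [ 0.4492 -0.1313  0.0383]
side [ 0.4391 -0.0649  0.0221] [ 0.4786 -0.0261  0.061 ] [ 0.4589 -0.0455  0.0415]
```

View pics/sc2.png

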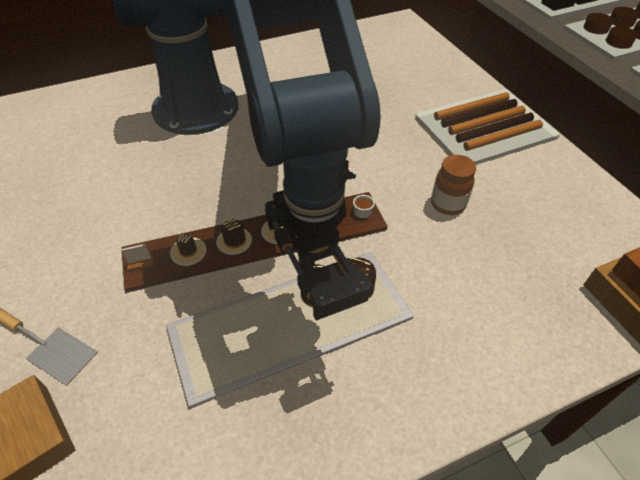

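The scene view shows small (187,245) and medium (234,233) standing centred on their mats, and the large dome is gripped. I'll place large, then fetch largest.

```bash
python3 -m handwheel '[[-0.02,0.001,0,0,0,0],[-0.05,0.003,0,0,0,0],[-0.085,0.006,0,0,0,0],[-0.12,0.008,0,0,0,0],[-0.155,0.011,0,0,0,0],[-0.185,0.013,0,0,0,0],[-0.203,0.0145,0,0,0,0],[-0.2085,0.0145,0,0,0,0]]'
python3 -m handwheel '[[0,0,0,0,0,0],[0,0,-0.02,0,0,0],[0,0,-0.04,0,0,0],[0,0,-0.055,0,0,0],[0,0,-0.065,0,0,0],[0,0,-0.071,0,0,0],[0,0,-0.074,0,0,0],[0,0,-0.074,0,0,0]]'
python3 -m handwheel '[[0,0,0,0,0,0],[0,0,0,0,0,0],[0,0,0,0,0,0],[0,0,0,0,0,0],[0,0,0,0,0,0],[0,0,0,0,0,0],[0,0,0,0,0,0],[0,0,0,0,0,0]]'
python3 -m handwheel '[[0,0,0,0,0,0],[0,0,0,0,0,0],[0,0,0,0,0,0],[0,0,0,0,0,0],[0,0,0,0,0,0],[0,0,0,0,0,0],[0,0,0,0,0,0],[0,0,0,0,0,0]]' 1
python3 -m handwheel '[[0,0,0.01,0,0,0],[0,0,0.03,0,0,0],[0,0,0.055,0,0,0],[0,0,0.075,0,0,0],[0,0,0.09,0,0,0],[0.02,0.006,0.09,0,0,0],[0.045,0.0165,0.09,0,0,0],[0.065,0.0265,0.09,0,0,0]]'
python3 -m handwheel '[[0.035,0.016,0,0,0,0],[0.07,0.032,0,0,0,0],[0.1,0.045,0,0,0,0],[0.11,0.05,0,0,0,0],[0.11,0.05,0,0,0,0],[0.11,0.05,0,0,0,0],[0.11,0.05,0,0,0,0],[0.11,0.05,0,0,0,0]]'
```

```text
time_s: 17.3
position: [0.4619, 0.0425, 0.1226]
tcp_rot: [[-0.0, 1.0, -0.01], [1.0, 0.0, 0.001], [0.001, -0.01, -1.0]]
force: [-1.1, -0.6, -0.2]
opening: 0.556
grasp_force: 30.0
time_s: 17.97
position: [0.4688, 0.0414, 0.0496]
tcp_rot: [[0.0, 1.0, 0.0], [1.0, -0.0, -0.0], [-0.0, 0.0, -1.0]]
force: [1.0, -0.0, -1.5]
opening: 0.553
grasp_force: 30.0
time_s: 18.63
position: [0.468, 0.0415, 0.05]
tcp_rot: [[0.0, 1.0, 0.0], [1.0, -0.0, -0.0], [-0.0, 0.0, -1.0]]
force: [-0.1, 0.3, -1.4]
opening: 0.555
grasp_force: 30.0
time_s: 19.3
position: [0.468, 0.0415, 0.0499]
tcp_rot: [[0.0, 1.0, -0.0], [1.0, -0.0, 0.0], [0.0, -0.0, -1.0]]
force: [0.2, -0.0, 0.1]
opening: 0.984
grasp_force: 0.0
time_s: 19.97
position: [0.5346, 0.0682, 0.1417]
tcp_rot: [[0.001, 1.0, 0.003], [1.0, -0.001, -0.0], [-0.0, 0.003, -1.0]]
force: [0.1, -0.8, -0.5]
opening: 1.0
grasp_force: 0.0
time_s: 20.63
position: [0.6411, 0.1175, 0.1399]
tcp_rot: [[0.001, 1.0, -0.002], [1.0, -0.001, -0.0], [-0.0, -0.002, -1.0]]
force: [-0.8, -1.0, 0.5]
opening: 1.001
grasp_force: 0.0
```

```bash
python3 -m handwheel '[[0,0,-0.02,0,0,0],[0,0,-0.04,0,0,0],[0,0,-0.06,0,0,0],[0,0,-0.078,0,0,0],[0,0,-0.09,0,0,0],[0,0,-0.094,0,0,0],[0,0,-0.094,0,0,0],[0,0,-0.094,0,0,0]]'
python3 -m handwheel '[[0,0,0,0,0,0],[0,0,0,0,0,0],[0,0,0,0,0,0],[0,0,0,0,0,0],[0,0,0,0,0,0],[0,0,0,0,0,0],[0,0,0,0,0,0],[0,0,0,0,0,0]]' -1
python3 -m handwheel '[[0,0,0,0,0,0],[0,0,0,0,0,0],[0,0,0.01,0,0,0],[0,0,0.03,0,0,0],[0,0,0.055,0,0,0],[0,0,0.075,0,0,0],[0,0,0.09,0,0,0],[0,0,0.09,0,0,0]]'
python3 -m handwheel '[[-0.02,0.001,0,0,0,0],[-0.05,0.003,0,0,0,0],[-0.08,0.004,0,0,0,0],[-0.11,0.006,0,0,0,0],[-0.14,0.007,0,0,0,0],[-0.16,0.008,0,0,0,0],[-0.166,0.008,0,0,0,0],[-0.166,0.008,0,0,0,0]]'
python3 -m handwheel '[[0,0,0,0,0,0],[0,0,-0.02,0,0,0],[0,0,-0.04,0,0,0],[0,0,-0.06,0,0,0],[0,0,-0.074,0,0,0],[0,0,-0.08,0,0,0],[0,0,-0.084,0,0,0],[0,0,-0.084,0,0,0]]'
python3 -m handwheel '[[0,0,0,0,0,0],[0,0,0,0,0,0],[0,0,0,0,0,0],[0,0,0,0,0,0],[0,0,0,0,0,0],[0,0,0,0,0,0],[0,0,0,0,0,0],[0,0,0,0,0,0]]'
```

```text
time_s: 21.3
position: [0.6432, 0.1178, 0.0466]
tcp_rot: [[0.0, 1.0, 0.001], [1.0, -0.0, 0.0], [0.0, 0.001, -1.0]]
force: [-0.4, 0.1, 0.5]
opening: 0.998
grasp_force: 0.0
time_s: 21.97
position: [0.6431, 0.1181, 0.0463]
tcp_rot: [[0.0, 1.0, 0.0], [1.0, -0.0, 0.0], [0.0, 0.0, -1.0]]
force: [-0.6, -1.0, 2.8]
opening: 0.66
grasp_force: 30.0
time_s: 22.63
position: [0.6452, 0.1181, 0.1398]
tcp_rot: [[-0.0, 1.0, 0.007], [1.0, 0.0, 0.0], [0.0, 0.007, -1.0]]
force: [0.9, 0.6, -1.1]
opening: 0.655
grasp_force: 30.0
time_s: 23.3
position: [0.4749, 0.1261, 0.1354]
tcp_rot: [[-0.0, 1.0, -0.003], [1.0, 0.0, -0.0], [-0.0, -0.003, -1.0]]
force: [-0.3, 0.2, -1.4]
opening: 0.659
grasp_force: 30.0
time_s: 23.97
position: [0.4788, 0.1259, 0.0518]
tcp_rot: [[0.0, 1.0, 0.002], [1.0, -0.0, 0.0], [0.0, 0.002, -1.0]]
force: [0.3, -0.1, -0.9]
opening: 0.658
grasp_force: 30.0
time_s: 24.63
position: [0.477, 0.1261, 0.052]
tcp_rot: [[-0.0, 1.0, 0.0], [1.0, 0.0, 0.0], [0.0, 0.0, -1.0]]
force: [-0.1, 0.3, -1.5]
opening: 0.656
grasp_force: 30.0
```

Release, rise, move off to +x and check.

```bash
python3 -m handwheel '[[0,0,0,0,0,0],[0,0,0,0,0,0],[0,0,0,0,0,0],[0,0,0,0,0,0],[0,0,0,0,0,0],[0,0,0,0,0,0],[0,0,0,0,0,0],[0,0,0,0,0,0]]' 1
python3 -m handwheel '[[0,0,0.01,0,0,0],[0,0,0.035,0,0,0],[0,0,0.07,0,0,0],[0,0,0.105,0,0,0],[0,0,0.14,0,0,0],[0,0,0.175,0,0,0],[0,0,0.2,0,0,0],[0,0,0.2,0,0,0]]'
python3 -m handwheel '[[0.03,-0.02,0,0,0,0],[0.06,-0.04,0,0,0,0],[0.09,-0.06,0,0,0,0],[0.12,-0.08,0,0,0,0],[0.15,-0.1,0,0,0,0],[0.18,-0.11,0,0,0,0],[0.2,-0.11,0,0,0,0],[0.2,-0.11,0,0,0,0]]'
python3 - <<'E'
from h import *
M=[(.4495,-.1275),(.459,-.0435),(.468,.0415),(.477,.126)]
for n in ["scene","side","wrist"]:
  img,d,W=cloud(n)
  if n=="side": cv2.imwrite("pics/s3.png",cv2.resize(img[170:370,170:450],None,fx=2.8,fy=2.8,interpolation=cv2.INTER_CUBIC))
  if n=="wrist": cv2.imwrite("pics/w3.png",img)
  for x,y in M:
    m=(np.nan_to_num(W[...,2],nan=-1)>0.022)&(np.hypot(W[...,0]-x,W[...,1]-y)<.038)&(W[...,2]<.085); Q=W[m]
    if len(Q)>50: print(n,((Q.min(0)+Q.max(0))/2).round(4),"top",Q[:,2].max().round(4))
E
```

```text
time_s: 25.3
position: [0.477, 0.126, 0.052]
tcp_rot: [[-0.0, 1.0, 0.0], [1.0, 0.0, 0.0], [0.0, 0.0, -1.0]]
force: [0.2, -1.1, 0.0]
opening: 0.99
grasp_force: 0.0
time_s: 25.97
position: [0.48, 0.1263, 0.2581]
tcp_rot: [[-0.0, 1.0, 0.013], [1.0, 0.0, 0.001], [0.001, 0.013, -1.0]]
force: [0.6, -1.5, -0.5]
opening: 1.004
grasp_force: 0.0
time_s: 26.63
position: [0.6804, 0.0144, 0.251]
tcp_rot: [[0.002, 1.0, 0.003], [1.0, -0.002, -0.0], [-0.0, 0.003, -1.0]]
force: [0.4, -1.2, 0.4]
opening: 0.998
grasp_force: 0.0
scene [ 0.4515 -0.1284  0.0383] top 0.0546
scene [ 0.4608 -0.0426  0.0425] top 0.0628
scene [0.4709 0.0375 0.0462] top 0.0704
scene [0.4817 0.1221 0.0609] top 0.0785
side [ 0.4493 -0.13    0.0377] top 0.0534
side [ 0.4589 -0.0467  0.0417] top 0.0614
side [0.4679 0.0373 0.0462] top 0.0702
side [0.4771 0.1229 0.0496] top 0.0773
wrist [ 0.4614 -0.0358  0.0418] top 0.0616
wrist [0.4696 0.0449 0.046 ] top 0.0701
wrist [0.4781 0.1294 0.0502] top 0.0784
```

View pics/s3.png

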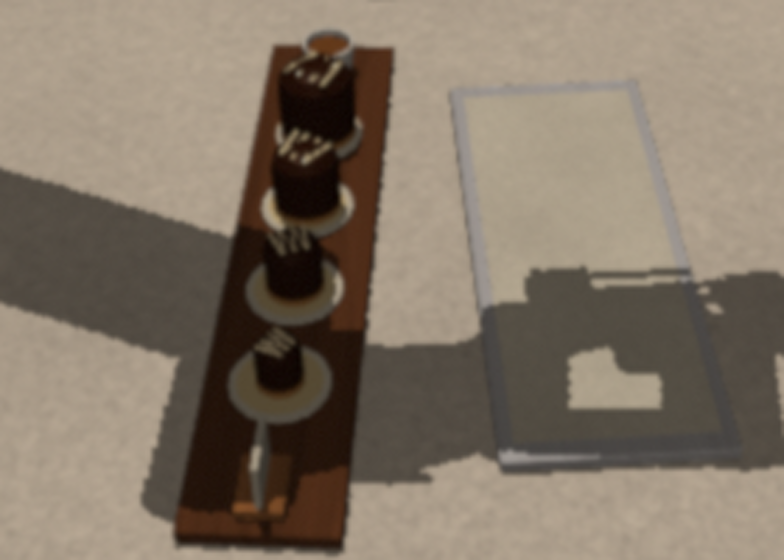

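View pics/w3.png

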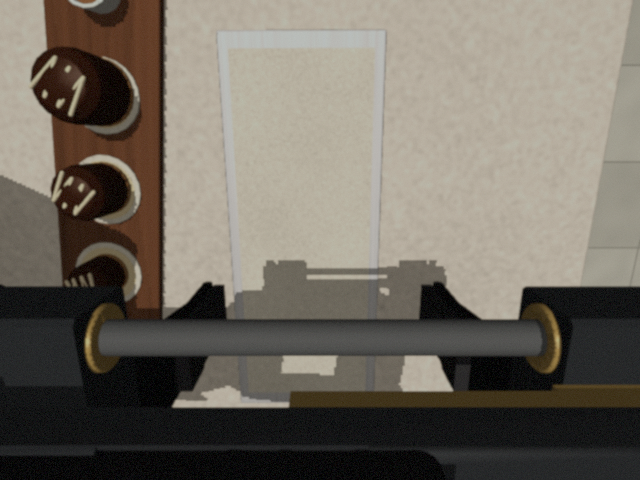

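In the side view, all four domes stand upright and centred on their mats, in size order from the card. They measure within about 4 mm of the mat centres, so I'm handing in.

```bash
python3 -c "
from rig import bot
print(bot.hand_in())"
```

```text
the job is handed in; nothing more can be done
None
```

All four domes stand upright on the mats in size order, smallest at the card and largest by the nuts, each within about 4 mm of centre by the cameras; the jar was not touched, and the job was handed in at about 27 s with no verdict returned.

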